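Close the coin sorter's drawer and hold its two reset keys

ROBOT

A 6-joint arm with a two-finger parallel gripper is mounted at the origin on the work surface. World frame = base frame: x ahead of the robot, y to its left, z up, the work surface at z = 0. Lengths are in mm, angles in rad, forces in N, time in s.
With the tool pointing down it reaches from about 400 to 925 mm from the base axis. Payload 12.5 kg.
Tool frame: the origin (TCP) lies at the very end of the fingers, on their centre line; the grasp point (between the pads) lies 19 mm behind it (arm.grasp_offset is the distance from the TCP to the grasp point, in mm); z points along the fingers, y is the direction in which the jaws open and shut (so a half turn about z gives the same grasp; the last joint's range is limited). The gripper opens to 95 mm and grips with 3 to 60 N. Pads are 20 mm wide; open, the fingers measure 119 mm over their backs; the gripper's body (75 mm by 180 mm) begins 59 mm behind the grasp point.
Start: joints at [-1.324, 0.491, 1.559, -0, 1.092, -0.106], TCP at [215.978, -586.516, 214.661] pointing down, gripper open.
Joint ranges: [-3.1, 3.1], [-0.84, 2.19], [0.05, 2.79], [-1.13, 4.28], [0.06, 2.93], [-2.69, 2.69]. Speed limits (rad/s): [2.22, 2.22, 2.79, 3.14, 3.14, 3.14].

INTERFACE

Orientations are given as a rotation vector (axis times angle).
In Python, from bench import arm, vision gives the robot as it stands.
- The arm moves only by the shell command python3 -m inch 'ROWS' [OPENING] [FORCE]. ROWS is JSON, a list of rows, each a list of 4 numbers: the shift along the tool's x, y, z in mm, then the turn about the tool's z in rad. A call has 1 to 5 rows; each row is the pose to reach, as a shift and turn from the pose commanded when the call began, along the tool's axes at that moment; what a row does not reach only later rows make up. A row lasts 1/12 s, in which the tool goes at most 41.7 mm and 7.16 degrees, less where a joint would pass 70% of its speed; a pose out of reach is approached as far as the arm can. A call with a gripper value outside its range is refused whole. OPENING is the opening, from 0 (shut) to 1 (fully open), set as the call begins (- or left out, the last holds). The fingers move at their own pace and stop on an object; FORCE is the grip in N (left out, the last holds). Time passes only in rows, so rows that repeat a pose let the fingers close. It gives the time, the measured TCP pose, the force and the opening at its end, in the units of the state.
- arm.state(): the state, without advancing time (a new reading comes with each control period).
- vision.capture(name): name is "side" or "top"; returns the picture (384x512x3 uint8, red, green, blue); there is no depth.
- vision.camera_info(name): a dict with "intrinsics" (3x3 intrinsics, pixels), "D" ([k1, k2, p1, p2, k3] as OpenCV has them; the pictures are not rectified), "xyz" and "orientation" of the camera in the world. Camera axes: x right, y down, z forward; pixel columns grow to the right and rows downward; lengths in mm; the calibration is good to about 2 mm. A picture is of the moment at which its call begins. camera_info takes no time and is no camera call.
- arm.finish_job(): hands the job in, once; it reports no verdict.
Trained networks look in the newest picture that a camera, given by its name, has taken for a name from the list of things; names that differ only in an ending like _2 or _b are one class to them, and where a whole thing is asked for, a point or a joint stands for the part that bears it (a point fixed in the world has none). Each returns a list of dicts, best first, with "score" (0 to 1); they miss things now and then, are a little off and sometimes report something else, mostly with a low value. They report only what shows in the picture. A call takes as long as a camera call.
- vision.regions_of(camera, name): "pixels" (384x512 bool, what is visible of it) and "uv" ([column, row] in pixels, amid what is visible of it).
The state is a dict: "time": time; "joints": joint angles; "qd": joint speeds; "joint_efforts": joint torques, N m; "eef_pos": TCP position; "eef_rot": TCP orientation; "wrist_force": force on the tool from outside, world axes, zero at the start; "torque": the same for the moment, N m; "finger_gap": opening from 0.0 (shut) to 1.0 (fully open).
Only numpy, scipy, OpenCV 4.12 (cv2) and the standard library are available. Lean on these libraries where they do the work, as an engineer would, in place of code of your own. Each camera call takes 0.05 s, during which the arm holds its last target.

TASK

Put the coin sorter back in service: push its open blue drawer fully shut, then press the two green reset keys down together, one fingertip on each, hold both fully down for three seconds and let them come up again. Never press one green key without the other, do not press the small red stop key between them, and leave everything else on the table and on the machine where it stands: nothing is to be picked up.

Things in the scene. Friction and masses are not known exactly. Their poses are not given: they have to be found in the camera images.
- sorter: coin sorter, fixed, 300 x 300 mm. Front part: a flat grey deck 180 mm deep, top 85 mm above the table. Rear part: white housing, 120 mm deep, 130 mm tall. Origin under the centre of the whole machine; x points from its front (drawer side) to its rear, y to its left, z up; the front face of the deck is at x = -151 mm, the rear housing begins at x = +30 mm
- drawer_face (a point): centre of the width of the blue drawer front, on its outer face (the face that looks to the machine's -x), 50 mm above the table; axes as the sorter's. The drawer front is upright, 220 mm wide, 12 mm thick, from 15 to 72 mm above the table, smooth, no handle; behind it is an open coin tray. Pushed along the machine's +x, it slides in
- drawer (a joint): how far the drawer stands out of the machine, m: 0 fully shut (a firm stop), starts at 0.03 to 0.06; slides with about 2 N of friction and stays where it is left
- panel: black key panel lying fixed on the deck, 70 x 130 x 10 mm, its place there varies, turned up to 17 degrees from the machine; origin under its centre (85 mm above the table), y along the row of keys, x across it, z up
- key_left_top (a point): centre of the top of the green key at the panel's +y end: a round cap 26 mm across, its top 14 mm above the panel (109 mm above the table) when up, 6 mm above it when fully down. The point moves with the key. The two green keys' centres are 58 mm apart
- key_right_top (a point): centre of the top of the other green key, at the panel's -y end, alike
- key_left (a joint): how far the left green key is pressed, m: 0 up, 0.008 fully down; a spring of 1.2 N at first touch rising to 4 N fully down brings it up
- key_right (a joint): the same for the right green key
- stop_key (a joint): how far the red stop key is pressed, m: 0 up, 0.004 fully down, spring of 2 N. It sits midway between the green keys, 14 mm across, its top 7 mm above the panel; it is not to be pressed
- tube_a: coin roll standing upright, brass with a paper band, 26 mm across, 70 mm tall; origin at the centre of its underside. Bystander, near the machine
- tube_b: coin roll standing upright, steel with a paper band, 26 mm across, 70 mm tall; origin at the centre of its underside. Bystander, near the machine
- stamp: wooden hand stamp, 36 mm across, 68 mm tall, standing on the raised rear part of the sorter; origin at the centre of its underside. Bystander
- pen_cup: black open cup, 72 mm across, 95 mm tall; origin under its centre. Bystander
- calculator: grey desk calculator lying flat, 150 x 100 x 16 mm; origin under its centre. Bystander
- coin_carton: cardboard carton with a red band, 90 x 60 x 50 mm; origin under its centre. Bystander

How it is judged:
By the outcome, as a careful person would: the job done as asked, in the order asked, and still so for the second after the job is handed in, with the robot touching nothing.
It also fails if it takes over 48 s, if anything falls off the work surface, if the arm or the gripper's body presses on something with over 40 N, if the wrist force passes 120 N, or if a joint passes its speed limit or range.

## Working session

There is one attempt and no reset: what is moved stays moved. The work goes in short steps, Python scripts to look and compute and a shell command to move; the robot and the scene stay as the last step left them, time stands still between calls to the robot, and variables do not carry over. Pictures are saved under pics/ and viewed, and the job is handed in when it is done.

```bash
mkdir -p pics; ls; python3 - <<'E'
from bench import arm, vision
import cv2
for n in ("side","top"):
    im=vision.capture(n); cv2.imwrite(f"pics/{n}0.png",im[:,:,::-1])
    i=vision.camera_info(n); print(n,i)
s=arm.state(); print(s["time"],s["eef_pos"],s["eef_rot"],s["wrist_force"],s["finger_gap"])
E
```

```text
pics
side {'intrinsics': array([[366.31504792,   0.        , 259.92011951],
       [  0.        , 366.31504792, 188.76202187],
       [  0.        ,   0.        ,   1.        ]]), 'D': array([-0.01891035,  0.        ,  0.        ,  0.        ,  0.        ]), 'xyz': array([262.42971215, 633.13815614, 952.39370811]), 'orientation': array([-0.73648415,  2.67810221, -1.03315685])}
top {'intrinsics': array([[448.79256162,   0.        , 250.48145457],
       [  0.        , 448.79256162, 190.47779592],
       [  0.        ,   0.        ,   1.        ]]), 'D': array([0.03298296, 0.        , 0.        , 0.        , 0.        ]), 'xyz': array([ 396.28119821,   -8.98993921, 1541.97646345]), 'orientation': array([-2.17160719,  2.11005992, -0.16496828])}
0.1 [ 215.9097728  -586.2914087   214.14717943] [-3.09188993e+00 -5.51150893e-01  1.37053197e-04] [ 0.53638322  0.48986355 -0.48492632] 1.001859872886638
```

View pics/side0.png

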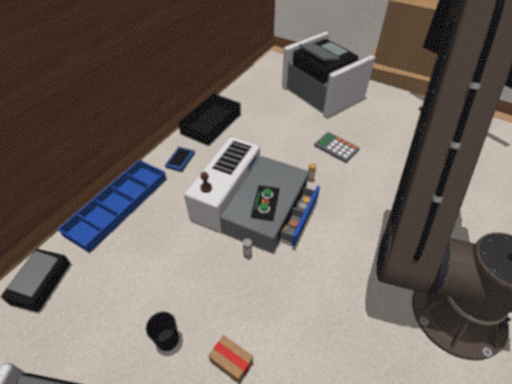

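View pics/top0.png

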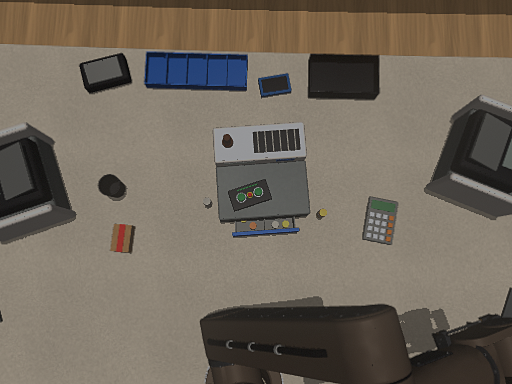

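The side view shows the machine at about (250,190), its keys near (268,193) and (262,208), and the open drawer at (305,215). In the top view the green keys are near (241,198) and (258,191), the drawer front is near (265,233), and the tubes are at (208,203) and (322,213).

```bash
cat > h.py <<'E'
import numpy as np, cv2
from scipy.spatial.transform import Rotation as R
from bench import arm, vision
def ray(cam,uv):
    i=vision.camera_info(cam)
    p=cv2.undistortPoints(np.array(uv,float).reshape(-1,1,2),i["intrinsics"],i["D"]).reshape(-1,2)
    d=np.c_[p,np.ones(len(p))]@R.from_rotvec(i["orientation"]).as_matrix().T
    return np.array(i["xyz"]),d
def atz(cam,uv,z):
    o,d=ray(cam,uv); return o+d*((z-o[2])/d[:,2])[:,None]
def proj(cam,P):
    i=vision.camera_info(cam); Rm=R.from_rotvec(i["orientation"]).as_matrix()
    r=Rm.T; t=-r@i["xyz"]
    return cv2.projectPoints(np.array(P,float).reshape(-1,1,3),cv2.Rodrigues(r)[0],t,i["intrinsics"],i["D"])[0].reshape(-1,2)
E
python3 - <<'E'
from h import *
import pickle
out={}
Z=dict(key_left_top=109,key_right_top=109,panel=95,drawer_face=60,sorter=85,tube_a=35,tube_b=35,stamp=160)
for c in("top","side"):
    for n in Z:
        r=vision.regions_of(c,n); out[c,n]=r
        for q in r[:3]:
            ys,xs=np.nonzero(q["pixels"])
            print(c,n,round(q["score"],2),np.round(q["uv"],1),len(xs),(xs.min(),xs.max(),ys.min(),ys.max()) if len(xs) else'',np.round(atz(c,[[xs.mean(),ys.mean()]],Z[n])[0],1))
pickle.dump(out,open("reg.pkl","wb"))
for c in("top","side"):
    im=cv2.imread(f"pics/{c}0.png")
    x0,y0=(195,110) if c=="top" else (180,130)
    cv2.imwrite(f"pics/{c}0z.png",cv2.resize(im[y0:y0+135,x0:x0+150],None,fx=4.4,fy=4.4,interpolation=cv2.INTER_CUBIC)[:600])
E
```

```text
top key_left_top 0.44 [238.1 195.5] 59 (np.int64(237), np.int64(245), np.int64(193), np.int64(201)) [598.1  25.1 109. ]
top key_right_top 0.6 [263.5 227.2] 923 (np.int64(233), np.int64(297), np.int64(217), np.int64(236)) [504.3 -54.1 109. ]
top panel 0.91 [249.2 191.8] 858 (np.int64(228), np.int64(271), np.int64(179), np.int64(210)) [607.5  -1.8  95. ]
top drawer_face 0.9 [265.7 226.8] 901 (np.int64(233), np.int64(298), np.int64(217), np.int64(235)) [508.1 -55.7  60. ]
top sorter 0.87 [267.6 175.2] 8721 (np.int64(213), np.int64(310), np.int64(122), np.int64(237)) [672.6 -45.3  85. ]
top tube_a 0.38 [317.7 214.1] 64 (np.int64(316), np.int64(326), np.int64(210), np.int64(217)) [ 558.9 -245.7   35. ]
top tube_b 0.38 [317.7 214.1] 64 (np.int64(316), np.int64(326), np.int64(210), np.int64(217)) [ 558.9 -245.7   35. ]
top stamp 0.65 [226.9 141.5] 119 (np.int64(222), np.int64(232), np.int64(134), np.int64(147)) [768.4  73.6 160. ]
side key_left_top 0.4 [263.1 203.4] 45 (np.int64(260), np.int64(267), np.int64(203), np.int64(209)) [595.1  28.1 109. ]
side key_right_top 0.46 [268.1 192.8] 46 (
[... 543 characters left out ...]

side sorter 0.21 [262.8 207.3] 60 (np.int64(259), np.int64(267), np.int64(203), np.int64(210)) [604.4  12.4  85. ]
side tube_a 0.68 [245.  245.5] 157 (np.int64(242), np.int64(251), np.int64(239), np.int64(257)) [587.5 137.7  35. ]
side tube_a 0.47 [309.4 171.1] 157 (np.int64(307), np.int64(316), np.int64(163), np.int64(181)) [ 559.3 -248.8   35. ]
side tube_b 0.68 [245.  245.5] 157 (np.int64(242), np.int64(251), np.int64(239), np.int64(257)) [587.5 137.7  35. ]
side tube_b 0.47 [309.4 171.1] 157 (np.int64(307), np.int64(316), np.int64(163), np.int64(181)) [ 559.3 -248.8   35. ]
side stamp 0.51 [203.6 183. ] 211 (np.int64(199), np.int64(211), np.int64(171), np.int64(193)) [768.2  76.9 160. ]
```

View pics/top0z.png

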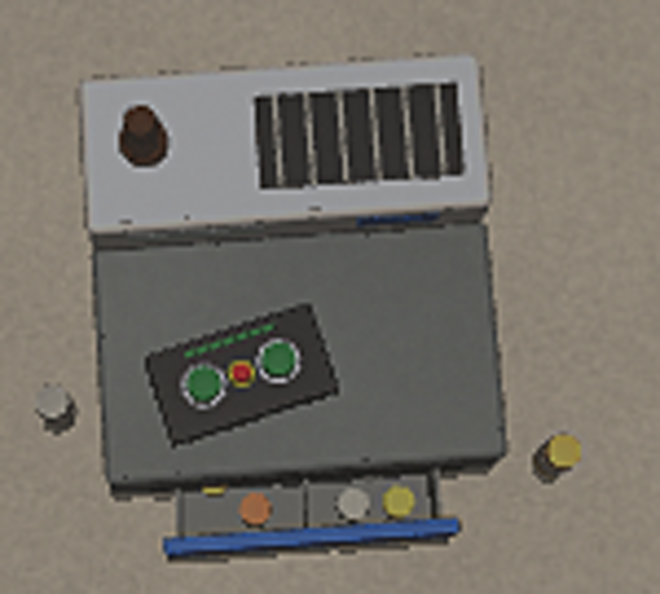

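View pics/side0z.png

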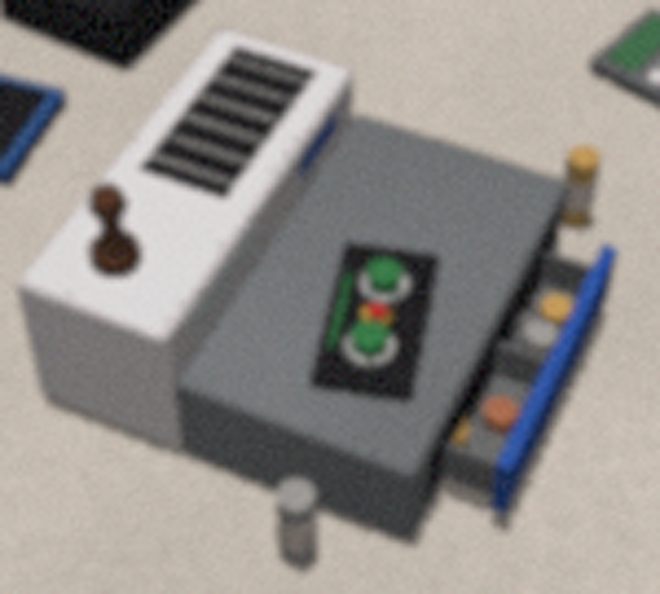

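```bash
python3 - <<'E'
from h import *
for c in("top","side"):
    im=cv2.imread(f"pics/{c}0.png").astype(int); b,g,r=im[...,0],im[...,1],im[...,2]
    m=((g-r>18)&(g-b>8)).astype(np.uint8); 
    x0,x1,y0,y1=(225,275,175,212) if c=="top" else (245,285,180,222)
    mm=np.zeros_like(m); mm[y0:y1,x0:x1]=m[y0:y1,x0:x1]
    n,l,st,ce=cv2.connectedComponentsWithStats(mm)
    for k in range(1,n):
        if st[k,4]>5: print(c,"green",st[k],ce[k].round(2),atz(c,[ce[k]],109)[0].round(1))
    # drawer blue
    x0,x1,y0,y1=(225,305,210,245) if c=="top" else (275,325,180,250)
    m=((b-r>35)); mm=np.zeros_like(m); mm[y0:y1,x0:x1]=m[y0:y1,x0:x1]
    ys,xs=np.nonzero(mm); print(c,"blue",len(xs)); 
    rc=cv2.minAreaRect(np.c_[xs,ys].astype(np.float32)); bp=cv2.boxPoints(rc); print(bp.round(1).tolist()); print(atz(c,bp,72).round(1).tolist())
E
```

```text
top green [237 184  20   7  37] [246.32 187.08] [629.6   8.5 109. ]
top green [255 188   7   7  45] [258. 191.] [617.9 -29.6 109. ]
top green [237 193   8   8  47] [240.72 196.66] [597.8  25.6 109. ]
top blue 226
[[231.89999389648438, 232.10000610351562], [298.0, 227.39999389648438], [298.20001220703125, 230.6999969482422], [232.10000610351562, 235.39999389648438]]
[[485.4, 51.7, 72.0], [507.1, -163.9, 72.0], [496.2, -164.8, 72.0], [474.6, 50.5, 72.0]]
side green [263 188   9   8  57] [266.81 191.25] [615.9 -28.6 109. ]
side green [254 191   6  18  51] [256.84 199.86] [624.4  17.1 109. ]
side green [259 203  10   8  54] [263.33 206.  ] [595.7  27.7 109. ]
side blue 340
[[288.1000061035156, 242.6999969482422], [315.20001220703125, 184.6999969482422], [320.8999938964844, 187.39999389648438], [293.79998779296875, 245.39999389648438]]
[[481.6, 81.9, 72.0], [510.0, -164.5, 72.0], [489.0, -163.3, 72.0], [463.3, 81.5, 72.0]]
```

```bash
cat >> h.py <<'E'
def to(target,yawdeg):
    s=arm.state(); M=R.from_rotvec(s["eef_rot"]).as_matrix()
    d=M.T@(np.array(target)-s["eef_pos"])
    yaw=np.degrees(np.arctan2(M[1,0],M[0,0]))
    print("t",round(s["time"],2),"pos",s["eef_pos"].round(1),"yaw",yaw.round(2),"tilt z",M[:,2].round(4),"shift",d.round(1),"turn",np.radians(yaw-yawdeg).round(4), "dist",np.linalg.norm(d).round(1),"F",s["wrist_force"].round(1),"gap",round(s["finger_gap"],3))
E
python3 - <<'E'
from h import *
z=lambda a:(np.array(a)/4.4-0.4+[195,110])
print("deck front top",atz("top",[z((505,457)),z((110,487))],85).round(1).tolist())
print("rear top",atz("top",[z((477,60)),z((82,84)),z((487,208)),z((93,232))],130).round(1).tolist())
zs=lambda a:(np.array(a)/4.4-0.4+[180,130])
print("side deck",atz("side",[zs((567,185)),zs((415,472)),zs((185,387))],85).round(1).tolist())
print("panel top",atz("top",[z((147,355)),z((310,305)),z((337,393)),z((176,445))],95).round(1).tolist())
print("panel side",atz("side",[zs((347,244)),zs((438,257)),zs((409,397)),zs((313,383))],95).round(1).tolist())
print("drawer side top outer",atz("side",[zs((613,257)),zs((504,470))],72).round(1).tolist())
print("drawer top-outer",atz("top",[z((459,532)),z((166,556))],72).round(1).tolist())
to([445,-57,150],5.7)
E
```

```text
deck front top [[552.4, -199.2, 85.0], [521.7, 92.3, 85.0]]
rear top [[842.1, -170.0, 130.0], [815.3, 121.5, 130.0], [730.2, -178.6, 130.0], [703.9, 108.9, 130.0]]
side deck [[550.4, -195.1, 85.0], [522.2, 93.3, 85.0], [689.1, 112.8, 85.0]]
panel top [[619.6, 68.1, 95.0], [660.8, -51.9, 95.0], [595.2, -73.4, 95.0], [553.2, 44.3, 95.0]]
panel side [[657.6, -48.7, 95.0], [595.2, -71.6, 95.0], [551.8, 49.0, 95.0], [612.7, 71.9, 95.0]]
drawer side top outer [[493.3, -157.3, 72.0], [476.5, 53.6, 72.0]]
drawer top-outer [[496.9, -167.2, 72.0], [472.9, 49.7, 72.0]]
t 0.9 pos [ 216.  -586.5  214.7] yaw 20.21 tilt z [ 0.e+00 -1.e-04 -1.e+00] shift [ 397.9 -417.8   64.6] turn 0.2533 dist 580.5 F [-1.   0.2 -0.4] gap 1.0
```

```bash
python3 -m inch '[[402,-418,65,0.25],[402,-418,65,0.25],[402,-418,65,0.25],[402,-418,65,0.25],[402,-418,65,0.25]]' 0.484 20; python3 - <<'E'
from h import *
to([450,-59,150],5.9)
E
```

```text
time: 1.32
eef_pos: [299.4, -395.1, 191.4]
eef_rot: [3.137, 0.16, 0.0]
wrist_force: [1.1, -0.3, -0.7]
finger_gap: 0.704
t 1.32 pos [ 299.4 -395.1  191.4] yaw 5.86 tilt z [ 3.e-04 -4.e-04 -1.e+00] shift [ 184.1 -319.    41.3] turn -0.0008 dist 370.6 F [ 1.1 -0.3 -0.7] gap 0.704
```

```bash
python3 -m inch '[[184,-319,41,0],[184,-319,41,0],[184,-319,41,0],[184,-319,41,0],[184,-319,41,0]]'; python3 - <<'E'
from h import *
to([450,-59,150],5.9)
E
```

```text
time: 1.73
eef_pos: [384.0, -206.1, 168.4]
eef_rot: [3.137, 0.161, 0.001]
wrist_force: [1.4, 0.0, 0.6]
finger_gap: 0.491
t 1.73 pos [ 384.  -206.1  168.4] yaw 5.86 tilt z [ 7.e-04 -5.e-04 -1.e+00] shift [  80.6 -139.6   18.4] turn -0.0006 dist 162.3 F [1.4 0.  0.6] gap 0.491
```

```bash
python3 -m inch '[[80,-139,18,0],[80,-139,18,0],[80,-139,18,0],[80,-139,18,0],[80,-139,18,0]]';python3 -m inch '[[0,0,0,0],[0,0,0,0]]'; python3 - <<'E'
from h import *
for n in("top","side"): cv2.imwrite(f"pics/{n}1.png",vision.capture(n)[:,:,::-1])
to([450,-59,45],5.9)
E
```

```text
time: 2.15
eef_pos: [450.3, -56.8, 150.0]
eef_rot: [-3.137, -0.169, -0.0]
wrist_force: [0.1, -0.3, -0.7]
finger_gap: 0.484
time: 2.32
eef_pos: [448.8, -61.6, 150.4]
eef_rot: [3.137, 0.163, 0.0]
wrist_force: [-0.0, -0.8, 0.0]
finger_gap: 0.483
t 2.42 pos [448.7 -62.5 150.5] yaw 5.8 tilt z [ 3.e-04 -2.e-04 -1.e+00] shift [  1.6  -3.3 105.5] turn -0.0017 dist 105.6 F [-1.   0.3 -0. ] gap 0.488
```

View pics/side1.png

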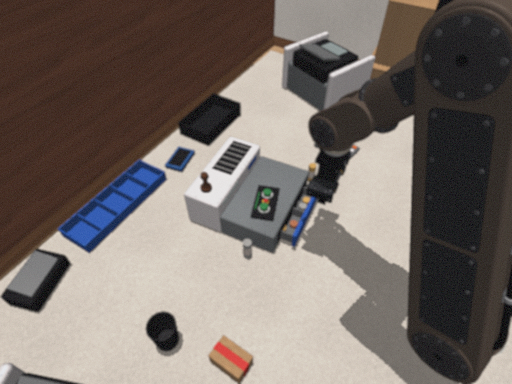

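The side view shows the gripper above and in front of the drawer, at about (325,185). Next I go down.

```bash
python3 -m inch '[[0,0,40,0],[0,-2,80,0],[0,-3,105,0],[0,-3,105,0],[0,-3,105,0]]'; python3 - <<'E'
from h import *
for n in("side",): cv2.imwrite(f"pics/{n}2.png",cv2.resize(vision.capture(n)[130:280,200:400,::-1],None,fx=4,fy=4))
to([475,-57,45],5.9)
E
```

```text
time: 2.83
eef_pos: [448.1, -59.3, 45.1]
eef_rot: [-3.137, -0.158, 0.004]
wrist_force: [0.6, 0.1, -0.1]
finger_gap: 0.486
t 2.88 pos [448.8 -59.4  46.2] yaw 5.8 tilt z [ 1.e-04 -1.e-04 -1.e+00] shift [26.3  0.3  1.2] turn -0.0017 dist 26.3 F [ 0.1 -1.   0.2] gap 0.484
```

View pics/side2.png

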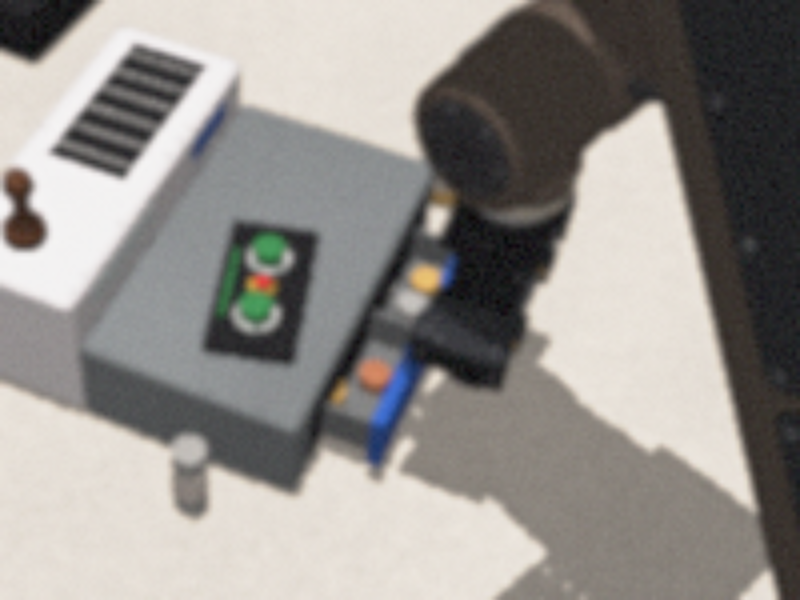

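The gripper now stands just in front of the drawer, which is still at about (410,370) in the crop. I'll push.

```bash
for r in 1; do python3 -m inch '[[8,0,0,0],[16,0,0,0],[23,0,0,0],[29,0,0,0],[35,0,0,0]]'; python3 -m inch '[[5,0,0,0],[10,0,0,0],[15,0,0,0],[19,0,0,0],[20,0,0,0]]';done
```

```text
time: 3.3
eef_pos: [484.1, -54.7, 45.9]
eef_rot: [3.137, 0.162, 0.001]
wrist_force: [-2.5, 0.1, 1.3]
finger_gap: 0.486
time: 3.72
eef_pos: [504.0, -52.7, 45.3]
eef_rot: [3.137, 0.162, 0.0]
wrist_force: [-1.8, -0.2, 1.5]
finger_gap: 0.483
```

Contact is made, with about 2 N of friction. I go on slowly to the stop.

```bash
python3 -m inch '[[2,0,0,0],[4,0,0,0],[5,0,0,0],[6,0,0,0],[6,0,0,0]]'; python3 -m inch '[[1,0,0,0],[2,0,0,0],[3,0,0,0],[3,0,0,0]]'
```

```text
time: 4.13
eef_pos: [509.4, -52.1, 45.3]
eef_rot: [3.137, 0.161, -0.0]
wrist_force: [-0.5, 1.2, -0.9]
finger_gap: 0.486
time: 4.47
eef_pos: [512.5, -51.9, 45.3]
eef_rot: [3.137, 0.161, 0.0]
wrist_force: [-0.4, 0.5, -0.3]
finger_gap: 0.481
```

```bash
python3 -m inch '[[1,0,0,0],[2,0,0,0],[2,0,0,0],[2,0,0,0]]'; python3 -m inch '[[1,0,0,0],[2,0,0,0],[2,0,0,0],[2,0,0,0]]'
```

```text
time: 4.8
eef_pos: [513.3, -51.7, 45.4]
eef_rot: [-3.137, -0.161, 0.003]
wrist_force: [-6.9, -1.9, 1.7]
finger_gap: 0.482
time: 5.13
eef_pos: [513.4, -51.6, 45.3]
eef_rot: [-3.137, -0.161, 0.01]
wrist_force: [-17.3, -7.6, 10.0]
finger_gap: 0.482
```

It reached the firm stop: x stays at 513.4 mm while the force rises to 17 N. Now I back off, rise and check.

```bash
python3 -m inch '[[-15,0,0,0],[-35,0,-5,0],[-45,0,-40,0],[-45,0,-80,0],[-45,0,-105,0]]'; python3 -m inch '[[0,0,0,0],[0,0,0,0]]'; python3 - <<'E'
from h import *
for n in("side","top"): cv2.imwrite(f"pics/{n}3.png",cv2.resize((vision.capture(n)[130:280,200:400,::-1] if n=="side" else vision.capture(n)[110:260,180:380,::-1]),None,fx=4,fy=4))
to([607,-1.2,150],19.5)
E
```

```text
time: 5.55
eef_pos: [471.9, -56.3, 153.4]
eef_rot: [3.137, 0.161, 0.004]
wrist_force: [0.2, -0.0, -0.2]
finger_gap: 0.482
time: 5.72
eef_pos: [472.4, -56.2, 151.7]
eef_rot: [3.136, 0.161, 0.007]
wrist_force: [-0.1, -0.4, 0.0]
finger_gap: 0.483
t 5.82 pos [471.4 -56.  149.8] yaw 5.89 tilt z [-1.e-04 -0.e+00 -1.e+00] shift [140.5 -40.6  -0.2] turn -0.2375 dist 146.3 F [-0.4 -0.9 -0.2] gap 0.484
```

View pics/side3.png

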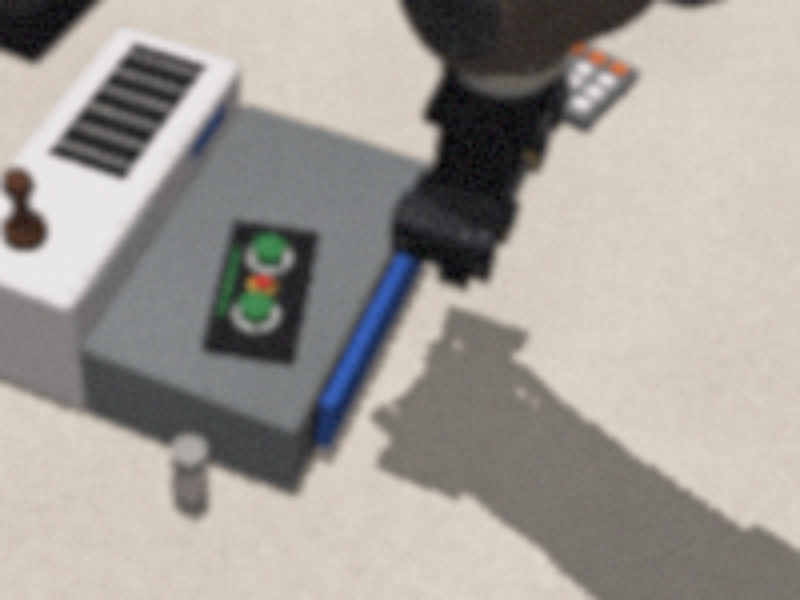

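View pics/top3.png

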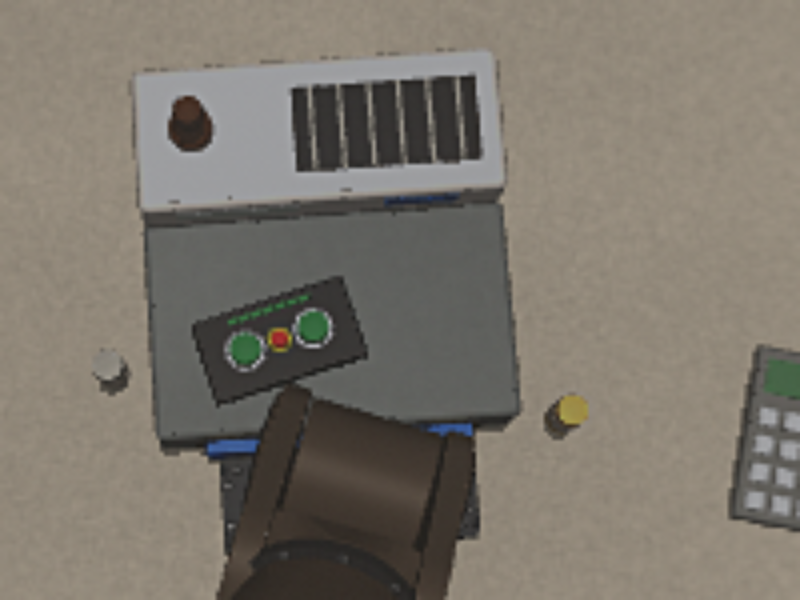

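The drawer is flush in both views. In the side crop the blue front runs along the deck from (325,430) to (410,260), and the tubes and stamp have not moved. Next I move above the keys.

```bash
python3 -m inch '[[35,-10,-10,-0.06],[70,-20,-10,-0.12],[105,-30,-5,-0.18],[140.5,-40.6,0,-0.2375],[140.5,-40.6,0,-0.2375]]'; python3 -m inch '[[0,0,0,0],[0,0,0,0],[0,0,0,0]]'; python3 - <<'E'
from h import *
for n in("side","top"): cv2.imwrite(f"pics/{n}4.png",cv2.resize((vision.capture(n)[130:280,200:400,::-1] if n=="side" else vision.capture(n)[110:260,180:380,::-1]),None,fx=4,fy=4))
to([607,-1.2,118],19.5)
E
```

```text
time: 6.23
eef_pos: [611.0, 0.8, 147.3]
eef_rot: [-3.094, -0.54, 0.001]
wrist_force: [-0.2, -0.8, -0.7]
finger_gap: 0.485
time: 6.48
eef_pos: [606.0, -1.6, 149.7]
eef_rot: [-3.096, -0.531, 0.003]
wrist_force: [0.0, -0.8, -0.1]
finger_gap: 0.483
t 6.58 pos [606.4  -1.7 150.4] yaw 19.44 tilt z [-3.e-04 -1.e-04 -1.e+00] shift [ 0.8 -0.3 32.4] turn -0.001 dist 32.4 F [ 0.1 -0.1 -0.7] gap 0.484
```

View pics/side4.png

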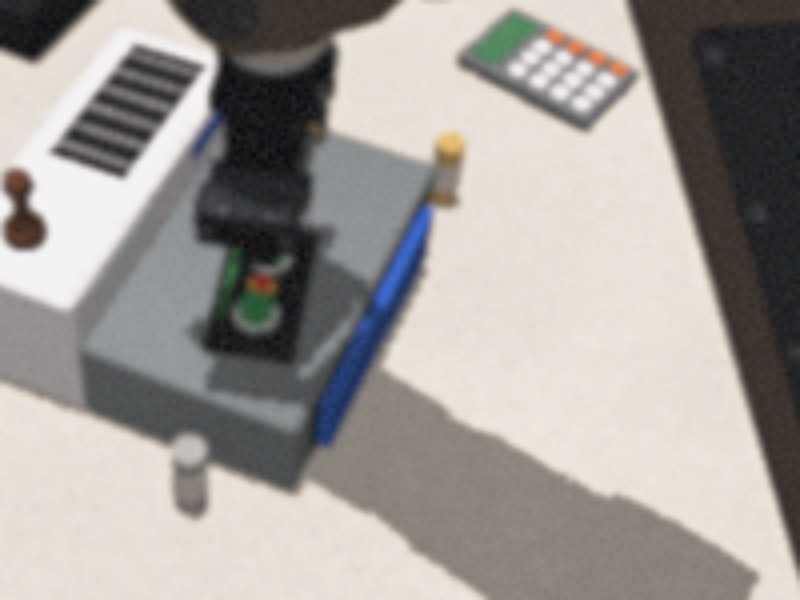

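View pics/top4.png

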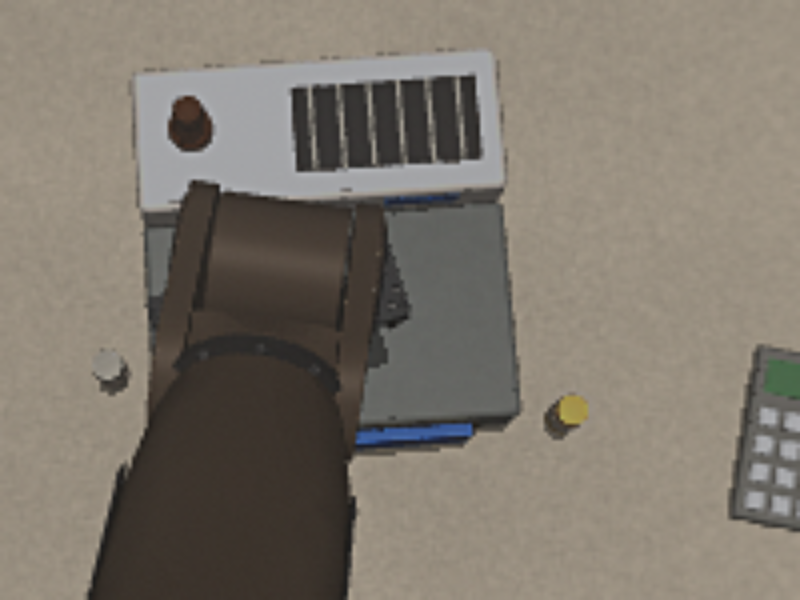

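The drawer is fully visible and shut. The gripper is above the keys, with the left key at (255,305) in the side crop. I go down to 9 mm above the keys and look again.

```bash
python3 -m inch '[[0.5,0,16,0],[0.5,0,32,0],[0.5,0,32,0],[0.5,0,32,0]]'; python3 - <<'E'
from h import *
im=vision.capture("side")[:,:,::-1].copy()
s=arm.state(); M=R.from_rotvec(s["eef_rot"]).as_matrix(); p=np.array(s["eef_pos"])
crop=cv2.resize(im[160:235,220:320],None,fx=8,fy=8,interpolation=cv2.INTER_CUBIC)
P=[p+M@[0,29,0],p-M@[0,29,0],[597,26.3,109],[617.5,-29,109],[597,26.3,101]]
for q,c in zip(proj("side",P),[(0,0,255),(0,0,255),(255,0,255),(255,0,255),(255,255,0)]):
    cv2.circle(crop,tuple(int(v) for v in ((q-[220,160]+.5)*8)),4,c,-1)
cv2.imwrite("pics/side5.png",crop)
to([607,-1.2,101],19.5); print(P)
E
```

```text
time: 6.92
eef_pos: [607.0, -1.4, 118.4]
eef_rot: [-3.096, -0.531, 0.002]
wrist_force: [-0.0, -0.1, 0.4]
finger_gap: 0.483
t 6.97 pos [607.5  -1.3 119.1] yaw 19.47 tilt z [ 3.e-04 -1.e-04 -1.e+00] shift [-0.4 -0.3 18.1] turn -0.0005 dist 18.1 F [ 0.4 -0.4  1.4] gap 0.484
[array([617.1807099 , -28.68244024, 119.05964176]), array([597.84842645,  26.00085394, 119.04723906]), [597, 26.3, 109], [617.5, -29, 109], [597, 26.3, 101]]
```

View pics/side5.png

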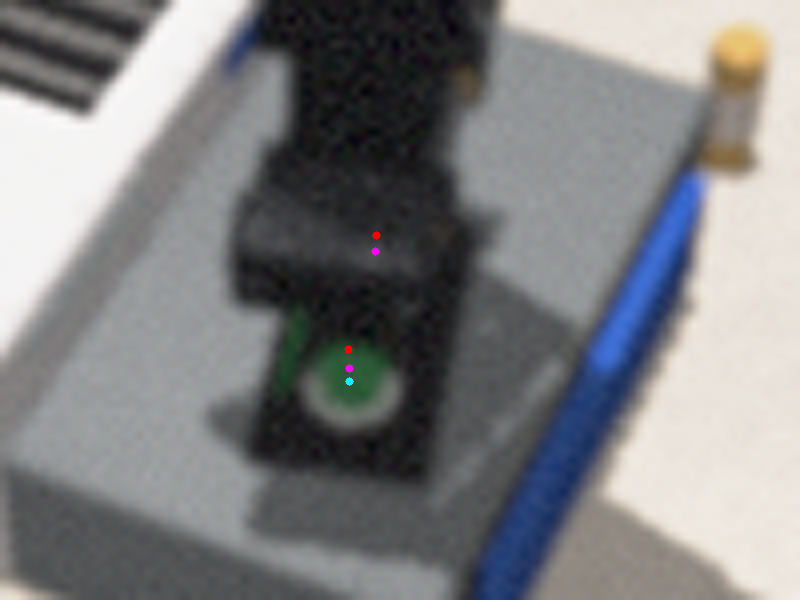

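The left fingertip sits right above the left key: the red mark at (348,350) is the predicted fingertip and magenta (350,368) is the key. The same offset holds for the right key. I press.

```bash
python3 -m inch '[[0,0,4,0],[0,0,7,0],[0,0,10,0],[0,0,12,0],[0,0,14,0]]'; python3 -m inch '[[0,0,1.5,0],[0,0,3,0],[0,0,3,0]]'
```

```text
time: 7.38
eef_pos: [607.7, -1.1, 104.6]
eef_rot: [3.096, 0.532, 0.001]
wrist_force: [-0.7, -1.2, 6.1]
finger_gap: 0.483
time: 7.63
eef_pos: [607.7, -1.1, 101.6]
eef_rot: [3.096, 0.532, 0.001]
wrist_force: [-0.7, -0.5, 8.4]
finger_gap: 0.484
```

Both springs show, at about 2×4 N. I press on to the stops.

```bash
python3 -m inch '[[0,0,0.7,0],[0,0,1.4,0],[0,0,1.4,0]]'; python3 - <<'E'
from h import *
s=arm.state(); print(s["wrist_force"],s["torque"])
E
```

```text
time: 7.88
eef_pos: [607.8, -1.1, 101.2]
eef_rot: [3.096, 0.532, 0.002]
wrist_force: [-3.6, -1.2, 13.9]
finger_gap: 0.483
[-3.58565761 -1.2021168  13.89777244] [-0.0103685   0.7114459  -0.04947273]
```

```bash
python3 -m inch '[[0,0,0.8,0],[0,0,1.2,0],[0,0,1.2,0]]'; python3 - <<'E'
from h import *
im=vision.capture("side")[:,:,::-1].copy()
cv2.imwrite("pics/side6.png",cv2.resize(im[160:235,220:320],None,fx=8,fy=8,interpolation=cv2.INTER_CUBIC))
s=arm.state(); print(s["time"],s["eef_pos"],s["wrist_force"],s["torque"],R.from_rotvec(s["eef_rot"]).as_matrix().round(4).tolist())
E
```

```text
time: 8.13
eef_pos: [607.8, -1.1, 101.1]
eef_rot: [3.095, 0.532, 0.003]
wrist_force: [-7.7, 0.5, 24.7]
finger_gap: 0.481
8.1833 [607.81131442  -1.12402151 101.08238541] [-6.49355174 -0.51611525 24.69383413] [0.01374144 1.43406007 0.01295955] [[0.9426, 0.3339, 0.0019], [0.3339, -0.9426, -0.0004], [0.0017, 0.001, -1.0]]
```

View pics/side6.png

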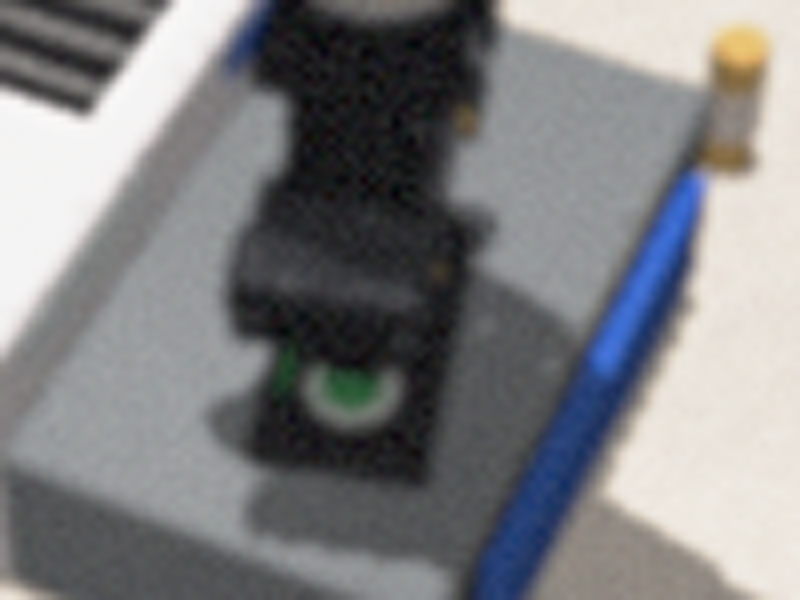

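The left key is down under its finger at (350,385), the tool is level at z = 101.1, and the force is 25 N. Now I hold.

```bash

python3 -m inch '[[0,0,0,0],[0,0,0,0],[0,0,0,0],[0,0,0,0],[0,0,0,0]]'|head -5
python3 -m inch '[[0,0,0,0],[0,0,0,0],[0,0,0,0],[0,0,0,0],[0,0,0,0]]'|head -1
python3 -m inch '[[0,0,0,0],[0,0,0,0],[0,0,0,0],[0,0,0,0],[0,0,0,0]]'|head -1
python3 -m inch '[[0,0,0,0],[0,0,0,0],[0,0,0,0],[0,0,0,0],[0,0,0,0]]'
python3 -m inch '[[0,0,0,0],[0,0,0,0],[0,0,0,0],[0,0,0,0],[0,0,0,0]]'|head -1
python3 -m inch '[[0,0,0,0],[0,0,0,0],[0,0,0,0],[0,0,0,0],[0,0,0,0]]'|head -1
python3 -m inch '[[0,0,0,0],[0,0,0,0],[0,0,0,0],[0,0,0,0],[0,0,0,0]]'|head -1
python3 -m inch '[[0,0,0,0],[0,0,0,0],[0,0,0,0]]'
```

```text
time: 8.6
eef_pos: [607.8, -1.1, 101.1]
eef_rot: [3.095, 0.532, 0.003]
wrist_force: [-7.4, -0.3, 25.1]
finger_gap: 0.484
time: 9.02
time: 9.43
time: 9.85
eef_pos: [607.8, -1.2, 101.1]
eef_rot: [3.095, 0.532, 0.003]
wrist_force: [-7.4, -0.5, 24.8]
finger_gap: 0.483
time: 10.27
time: 10.68
time: 11.1
time: 11.35
eef_pos: [607.8, -1.1, 101.1]
eef_rot: [3.095, 0.532, 0.003]
wrist_force: [-6.8, 0.2, 24.6]
finger_gap: 0.483
```

Both keys have been down for over 3.2 s. I release straight up.

```bash
python3 -m inch '[[0,0,-6,0],[0,0,-14,0],[0,0,-28,0],[0,0,-50,0],[0,0,-70,0]]'; python3 -m inch '[[-40,0,-10,0],[-80,0,-10,0],[-120,0,-10,0],[-150,0,-10,0],[-150,0,-10,0]]';python3 -m inch '[[0,0,0,0],[0,0,0,0],[0,0,0,0]]'; python3 - <<'E'
from h import *
for n in("side","top"): cv2.imwrite(f"pics/{n}7.png",cv2.resize((vision.capture(n)[130:280,180:380,::-1] if n=="side" else vision.capture(n)[110:260,180:380,::-1]),None,fx=4,fy=4))
to([0,0,0],0)
E
```

```text
time: 11.77
eef_pos: [607.3, -1.0, 169.3]
eef_rot: [-3.096, -0.532, 0.002]
wrist_force: [0.1, -0.3, 0.5]
finger_gap: 0.483
time: 12.18
eef_pos: [461.5, -51.7, 178.9]
eef_rot: [-3.096, -0.53, 0.004]
wrist_force: [1.0, 0.9, 0.7]
finger_gap: 0.485
time: 12.43
eef_pos: [467.1, -51.0, 178.7]
eef_rot: [3.096, 0.532, 0.001]
wrist_force: [0.3, 0.3, -0.6]
finger_gap: 0.482
t 12.53 pos [466.9 -50.9 178.5] yaw 19.53 tilt z [-1.e-04 -0.e+00 -1.e+00] shift [-423.  -204.   178.6] turn 0.3409 dist 502.4 F [ 0.1  0.4 -0.6] gap 0.484
```

View pics/side7.png

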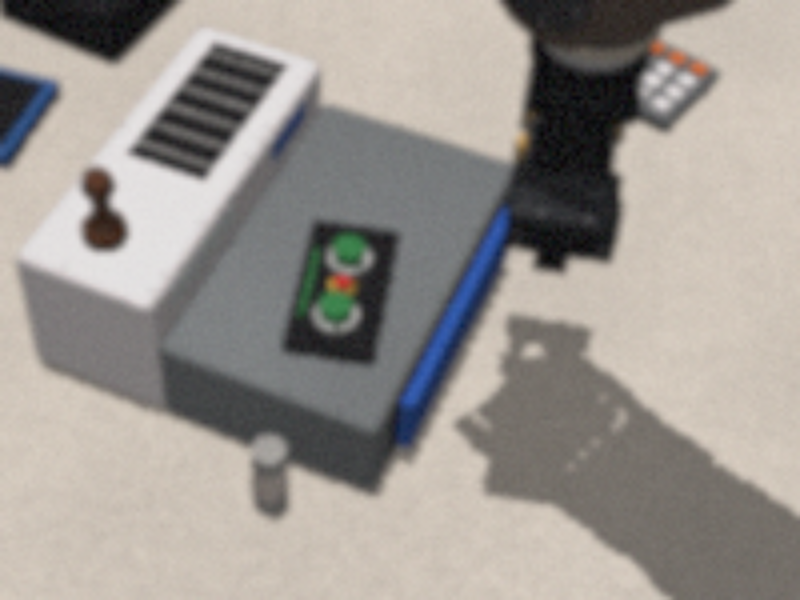

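View pics/top7.png

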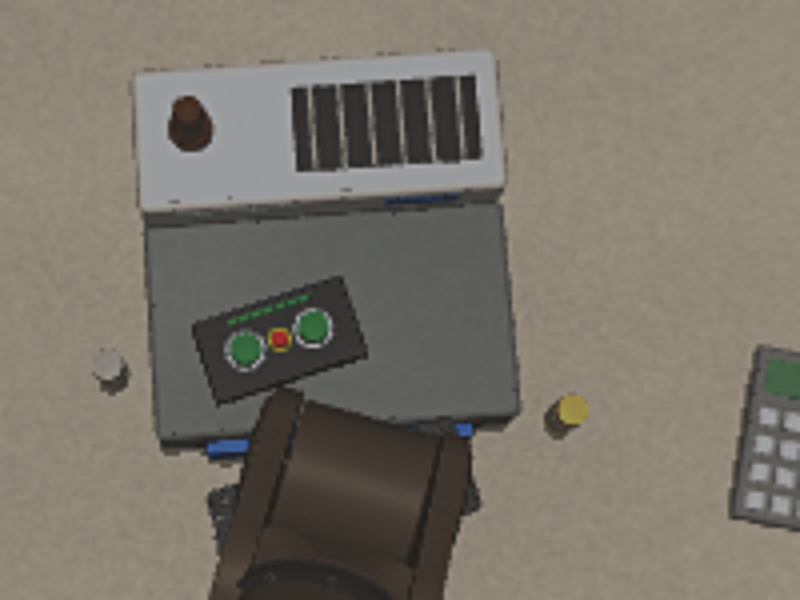

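Both keys are up again, at (350,248) and (337,303) in the side crop. The drawer is shut, the bystanders have not moved and the robot is clear, so I hand it in.

```bash
python3 - <<'E'
from bench import arm
print(arm.finish_job())
E
```

```text
the job is handed in; nothing more can be done
None
```

The job is done and handed in at about 12.5 s of the 48 s allowed; no verdict was reported.

- **Drawer:** I pushed the blue drawer in until it met its stop. The fingers stayed at x = 513.4 mm while the force rose to about 19 N. Both later pictures show it flush with the machine.
- **Green keys:** I pressed both together, one fingertip on each, with the tool level. The fingertips stopped at 101.1 mm, where fully down is 101 mm. I held them there at about 25 N total for at least 3.2 s, then lifted straight up.
- **Last checks:** The last pictures show both green keys up, the drawer shut, and the tubes and stamp where they were. The robot is clear and the wrist force is near zero.
- **Not checked directly:** While the keys were held, only the left one could be seen. That the right one was fully down rests on the level fingertips and on the rising force matching two springs. No check read the red stop key; the fingertips were planned to pass about 16 mm from its edge. I did not check the pen cup and the coin carton again; the arm did not go near them.

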